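Show a wagon's underside to the inspection camera

ROBOT

A 7-joint arm with a two-finger parallel gripper is mounted at the origin on a cart in front of the work surface, level with it; the furniture and walls round the work are solid. World frame = base frame: x ahead of the robot, y to its left, z up, the work surface at z = 0. Lengths are in m, angles in degrees, forces in N, time in s.
With the tool pointing down it reaches from about 0.425 to 0.875 m from the base axis. Payload 4.7 kg.
Tool frame: the origin (TCP) lies on the centre line of the jaws, within the pads' length; the fingertips stand 14 mm ahead of it and the grasp point (between the pads) lies 5 mm behind it; z points along the fingers, y is the line along which they close (so a half turn about z gives the same grasp; the last joint's range is limited). The gripper opens to 87 mm and grips with 3 to 60 N. Pads are 19 mm wide; open, the fingers measure 117 mm over their backs; the gripper's body (75 mm by 190 mm) begins 51 mm behind the grasp point.
Start: joints at [74.949, 18.392, -4.016, 83.108, 1.295, 78.541, -3.26], TCP at [0.178, -0.625, 0.237] pointing down, gripper open.
Joint ranges: [-163.93, 163.93], [-17.29, 119.83], [-79.2, 71.16], [3.27, 140.29], [-89.18, 269.18], [5.43, 117.66], [-154.24, 154.24]. Speed limits (degrees/s): [147.25, 147.25, 180, 180, 180, 180, 180].

INTERFACE

Orientations are given as [roll, pitch, yaw] about the fixed x, y, z axes, in that order (R = Rz(yaw) Ry(pitch) Rx(roll)).
In Python, from cell import env gives the robot as it stands.
- The arm moves only by the tool jog_arm, never from a script. Its argument "motion" is a list that holds one entry, the list of rows, each a list of 7 numbers: the shift along the tool's x, y, z in units of 0.1 m (1.0 is 0.1 m), then the turn, a rotation vector about the tool's x, y, z in units of 180 degrees (1.0 is 180 degrees), then the closure, from 0 (fully open) to 1 (shut). A call has 1 to 5 rows; each row is the pose to reach, as a shift and turn from the pose commanded when the call began, along the tool's axes at that moment, turning the shorter way round; what a row does not reach only later rows make up. A row lasts 1/10 s, in which the tool goes at most 50 mm and 8.59 degrees, less where a joint would pass 70% of its speed; a pose out of reach is approached as far as the arm can. A call with a number of a shift or a turn outside -1 to 1 is refused whole. A call with a gripper value outside its range is refused whole. The fingers move at their own pace and stop on an object; "grip_force" is the grip in N (left out, the last holds). Time passes only in rows, so rows that repeat a pose let the fingers close. It gives the time, the measured TCP pose, the force, the opening and the grip force at its end, in the units of the state.
- env.get_obs(): the state, without advancing time (a new reading comes with each control period).
- env.read_camera(name): name is "scene" or "top" or "wrist"; returns (picture, depth): 384x512x3 uint8, red, green, blue; 384x512 float32, m along the optical axis (not along the pixel's ray), 0 where there is no reading.
- env.camera_info(name): a dict with "camera_matrix" (3x3 intrinsics, pixels), "k1" (the pictures are not rectified: a ray, as slopes to the right and down, at radius r is drawn at 1 + k1 r^2 times it, then the intrinsics apply), "origin" and "orientation" of the camera in the world; the wrist camera has in their place "mount" (4x4, takes a point from camera to tool coordinates, whose origin is the TCP and whose axes are the flange's). Camera axes: x right, y down, z forward; pixel columns grow to the right and rows downward; lengths in m; the calibration is good to about 2 mm. A picture is of the moment at which its call begins: read the wrist's pose just before it. camera_info takes no time and is no camera call.
- env.sign_off(): hands the job in; it is judged then, once.
The state is a dict: "time_s": time; "qpos": joint angles; "joint_velocities": joint speeds; "effort": joint torques, N m; "tool_pos": TCP position; "tool_rot": TCP orientation; "force": force on the tool from outside, world axes, zero at the start; "wrist_torque": the same for the moment, N m; "grip_width": finger opening in m; "grasp_force": force on a finger pad.
Only numpy, scipy, OpenCV 4.12 (cv2) and the standard library are available. Lean on these libraries where they do the work, as an engineer would, in place of code of your own. Each camera call takes 0.05 s, during which the arm holds its last target. There are 200 camera calls.

TASK

Lift the clear cover of the storage case back gently until it rests on its stop, and leave it open. Then draw the red van wagon with the white roof out of its bay, turn it so that its wheels and underside squarely face the lens of the small inspection camera, centred about 10 cm in front of the lens, and finish while still holding it there, still and clear of everything else. Do not disturb the tank wagon, the green pickup, the grey and green lorry or the cow.

Things in the scene. Friction and masses are not known exactly. Their poses are not given: they have to be found in the camera images.
- case: Fixed wooden plinth, 122 x 184 x 8 mm, origin under its middle; x away from the robot, y left. Bays at local y = +42 and -42 mm; either may hold the van wagon, which stands along local x, wheels on the plinth top, between strips 7 mm high (outer faces 14.7 mm off the bay's middle) and end chocks 6 mm high, all beneath it; it comes straight up. With the cover open nothing else stands beside it.
- cover (a joint): Hinge of the clear hood (116 deep, 176 wide, top 57 mm above the table, aluminium edges) over both bays, rad. 0 = shut, grows as its front rises and goes back; 1.83 = on its stop, leaning back past upright, all behind the hinge line. Starts at 0 to 0.2. Stiff: the hood stays where it is let go; moving it takes 1 to 2 N at the knob.
- cover_knob (a point): Centre of the hood's red grip: a cylinder along the case's y, 18 mm diameter, 18 mm long, on a thin neck 22 mm in front of the middle of the hood's front wall. Pinch its flat ends from above (closing along the case's y); it can turn between the pads. Hood shut: it is 138 mm in front of the hinge line and 20 mm above it, 40 mm above the table.
- cover_hinge (a point): Middle of the hood's hinge line, fixed to the case at local (62, 0, 20) mm; the line runs along the case's y axis.
- van_wagon: The wagon to be shown: model goods van, dark red body, white curved roof, 82 mm long over the buffers (x), 31 mm wide (y), 40 mm high (z, up through the roof), about 60 g. Origin at the centre of its underside, at the bottom of the wheels. Grip it across the 30 mm wide body sides, which reach from 9 to 34 mm above the origin. The two ends are alike.
- tank_wagon: Bystander in the other bay: tank wagon, black barrel with yellow ends, 82 x 30 x 44 mm, origin at the centre of its underside. Leave it where it is.
- camera_stand: Fixed stand of the inspection camera, dark round foot 64 mm wide with a post; its top is about 55 mm above the table. Origin at the centre of the foot's underside. At yaw 0 the camera looks towards -x and up.
- camera_head: White camera head (36 x 40 x 34 mm) on that stand with a black lens barrel, fixed to it. Origin at the middle of the lens glass, about 84 mm above the table; its z axis is the line of sight, out of the lens, rising 50 degrees above level towards the robot's side; its y axis is level.
- pickup: Bystander: green toy pickup, 48 x 22 x 18 mm, loose. Origin at the centre of its underside.
- lorry: Bystander: toy lorry, grey cab and green body, 97 x 32 x 37 mm, loose. Origin at the centre of its underside.
- cow: Bystander: black and white model cow, 46 x 11 x 25 mm, loose. Origin at the centre of its underside.
There are look-alikes about, which are no part of the job. Leave any orange or turquoise look-alike of the camera_stand alone.

How it is judged:
By the outcome, as a careful person would: the job done as asked, in the order asked, and still so for the second after the job is handed in, while the arm keeps its last pose, push and grip.
It also fails if it takes over 51 s, if anything falls off the work surface, if the arm or the gripper's body presses on something with over 40 N, if the wrist force passes 120 N, or if a joint passes its speed limit or range.

## Working session

There is one attempt and no reset: what is moved stays moved. The work goes in short steps, Python scripts to look and compute and a tool call to move; the robot and the scene stay as the last step left them, time stands still between calls to the robot, and variables do not carry over. Pictures are saved under pics/ and viewed, at most 10 in all, crops included, and the job is handed in when it is done.

Besides the shell and the picture viewer there is one more tool, called by a JSON object that holds its "method" and its "body", one argument or row to a line. jog_arm: Moves the arm, as the interface text tells. Shifts and turns lie within -1 to 1; 1 stands for 0.1 m of shift or 180 degrees of turn. Its arguments: {"type":"object","properties":{"motion":{"type":"array","items":{"type":"array","items":{"type":"array","items":{"type":"number"}}}},"grip_force":{"type":"number"}},"required":["motion"]}

```bash
mkdir -p pics; ls
cat > h.py <<'E'
import numpy as np, cv2
from scipy.spatial.transform import Rotation as R
from cell import env
def rot(o): 
    o=np.array(o,float)
    return o if o.shape==(3,3) else (R.from_euler('xyz',o,degrees=True).as_matrix() if o.size==3 else R.from_quat(o).as_matrix())
def grab(name):
    s=env.get_obs(); im,d=env.read_camera(name); i=env.camera_info(name)
    if name=='wrist':
        M=np.array(i['mount']); Rt=rot(s['tool_rot']); C=Rt@M[:3,3]+np.array(s['tool_pos']); Rc=Rt@M[:3,:3]
    else: C=np.array(i['origin']); Rc=rot(i['orientation'])
    return im,d,(np.array(i['camera_matrix']),i['k1'],C,Rc)
def rays(uv,cam):
    K,k1,C,Rc=cam; uv=np.array(uv,float).reshape(-1,2)
    n=np.c_[(uv[:,0]-K[0,2])/K[0,0],(uv[:,1]-K[1,2])/K[1,1]]; p=n.copy()
    for _ in range(20): p=n/(1+k1*(p**2).sum(1,keepdims=True))
    return np.c_[p,np.ones(len(p))]@Rc.T
def onplane(uv,cam,z):
    r=rays(uv,cam); C=cam[2]; return C+r*((z-C[2])/r[:,2])[:,None]
def pts(uv,d,cam):
    uv=np.array(uv).reshape(-1,2); return cam[2]+rays(uv,cam)*d[uv[:,1],uv[:,0]][:,None]
def proj(P,cam):
    K,k1,C,Rc=cam; q=(np.array(P).reshape(-1,3)-C)@Rc; p=q[:,:2]/q[:,2:]; p=p*(1+k1*(p**2).sum(1,keepdims=True))
    return np.c_[p[:,0]*K[0,0]+K[0,2],p[:,1]*K[1,1]+K[1,2]]
def save(n,im): cv2.imwrite('pics/'+n,im[...,::-1])
E
python3 - <<'E'
from h import *
print(env.get_obs())
for n in('top','scene'):
    im,d,c=grab(n); save(n+'0.png',im); np.savez(n+'0.npz',im=im,d=d); print(n,env.camera_info(n))
print(env.camera_info('wrist'))
E
```

```text
pics
{'time_s': 0.0, 'qpos': array([74.94870413, 18.43976154, -4.01449284, 83.17695931,  1.29407346,
       78.54172246, -3.26089526]), 'joint_velocities': array([-0.03705738,  0.00781483,  0.09500943, -0.07815648, -0.08600107,
        0.03429544,  0.06444755]), 'effort': array([ 4.71169369e-04, -4.91298938e+01, -4.03821375e-01, -3.12528920e+01,
       -6.40775403e-02,  4.35592909e-02,  1.48785712e-04]), 'tool_pos': array([ 0.17742351, -0.62474462,  0.23543538]), 'tool_rot': array([-1.79886749e+02,  5.33823694e-03,  1.58590305e+01]), 'force': array([ 0.18906347, -0.30757509,  0.42535843]), 'wrist_torque': array([-0.03322799,  0.02251829, -0.00303568]), 'grasp_force': 0.0, 'grip_width': 0.08712368717251452}
top {'camera_matrix': array([[440.76620718,   0.        , 252.68990172],
       [  0.        , 440.76620718, 195.67854498],
       [  0.        ,   0.        ,   1.        ]]), 'k1': -0.03790362332306571, 'origin': array([ 0.43104229, -0.2587482 ,  1.16337263]), 'orientation': array([-1.71368857e+02,  1.44920997e-01, -8.93637083e+01])}
scene {'camera_matrix': array([[400.73252224,   0.        , 261.44203713],
       [  0.        , 400.73252224, 196.68175297],
       [  0.        ,   0.        ,   1.        ]]), 'k1': -0.11363945740641629, 'origin': array([-0.01003766,  0.62131061,  0.68321094]), 'orientation': array([-1.19209138e+02,  5.84790203e-02, -1.45197940e+02])}
{'camera_matrix': array([[303.66716426,   0.        , 257.08732265],
       [  0.        , 303.66716426, 194.4946345 ],
       [  0.        ,   0.        ,   1.        ]]), 'k1': -0.010951904214835889, 'mount': array([[ 9.57768246e-04, -9.63079172e-01, -2.69216626e-01,
         7.45481233e-02],
       [ 9.99999306e-01,  7.37772729e-04,  9.18346079e-04,
         3.76319175e-04],
       [-6.85819297e-04, -2.69217318e-01,  9.63079210e-01,
        -1.46360645e-01],
       [ 0.00000000e+00,  0.00000000e+00,  0.00000000e+00,
         1.00000000e+00]])}
```

View pics/top0.png

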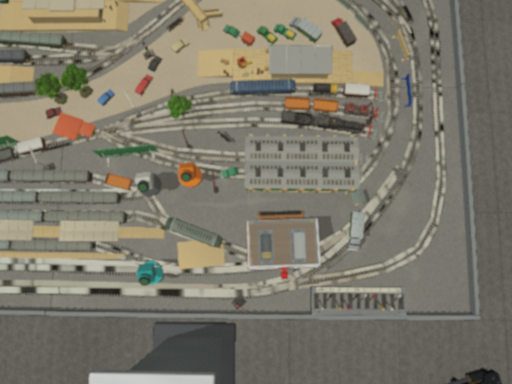

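View pics/scene0.png

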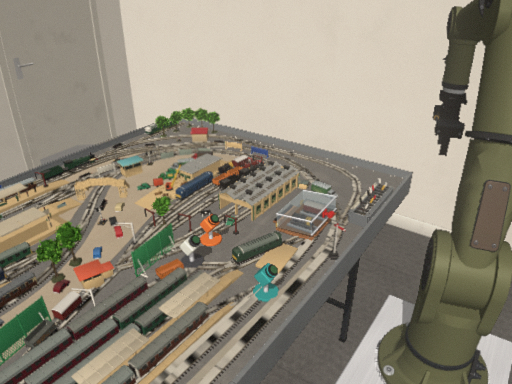

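Top view: case at (283,243) with its red knob at (284,273). Camera stand candidates are white (147,183), orange (189,175) and turquoise (150,273). The white one fits; the other two are the named look-alikes. Pickup is near (229,172), lorry near (357,230). I'll enlarge a crop to confirm.

Run:
```python
from h import *
z=np.load('top0.npz'); im=z['im'];d=z['d']
i=env.camera_info('top'); cam=(np.array(i['camera_matrix']),i['k1'],np.array(i['origin']),rot(i['orientation']))
a=cv2.resize(im[150:290,120:260],None,fx=4,fy=4,interpolation=cv2.INTER_CUBIC)
b=cv2.resize(im[200:290,235:325],(560,560),interpolation=cv2.INTER_CUBIC)
save('crop1.png',cv2.resize(np.hstack([a,b]),(800,400)))
def p(u,z): print(u,onplane(u,cam,z).round(4))
p([[248,221],[318,219],[319,264],[249,268]],0.05)
p([284,273],0.045);p([147,183],0.09);p([[189,175],[150,273]],0.09);p([357,230],0.03);p([[229,172],[214,183],[310,295],[404,310]],0.01);p([[246,135],[358,135],[358,190],[246,190]],0.03)
for u in [(284,273),(147,183),(357,230),(270,150),(330,180),(350,310),(265,215),(195,232),(283,225)]: print(u,pts([u],d,cam).round(3))
```

```text
[[248, 221], [318, 219], [319, 264], [249, 268]] [[ 0.535  -0.2429  0.05  ]
 [ 0.542  -0.4203  0.05  ]
 [ 0.4291 -0.4217  0.05  ]
 [ 0.4174 -0.2469  0.05  ]]
[284, 273] [[ 0.4059 -0.3346  0.045 ]]
[147, 183] [[0.6229 0.0083 0.09  ]]
[[189, 175], [150, 273]] [[ 0.6442 -0.0955  0.09  ]
 [ 0.4029 -0.009   0.09  ]]
[357, 230] [[ 0.5165 -0.5235  0.03  ]]
[[229, 172], [214, 183], [310, 295], [404, 310]] [[ 0.6693 -0.1899  0.01  ]
 [ 0.6391 -0.1506  0.01  ]
 [ 0.35   -0.4037  0.01  ]
 [ 0.314  -0.6448  0.01  ]]
[[246, 135], [358, 135], [358, 190], [246, 190]] [[ 0.766  -0.2344  0.03  ]
 [ 0.7694 -0.5325  0.03  ]
 [ 0.621  -0.5287  0.03  ]
 [ 0.6178 -0.2364  0.03  ]]
(284, 273) [[ 0.406 -0.333  0.061]]
(147, 183) [[0.624 0.01  0.081]]
(357, 230) [[ 0.516 -0.522  0.037]]
(270, 150) [[ 0.714 -0.297  0.075]]
(330, 180) [[ 0.639 -0.449  0.069]]
(350, 310) [[ 0.317 -0.498  0.046]]
(265, 215) [[ 0.556 -0.287  0.002]]
(195, 232) [[ 0.506 -0.109  0.051]]
(283, 225) [[ 0.525 -0.331  0.058]]
```

View pics/crop1.png

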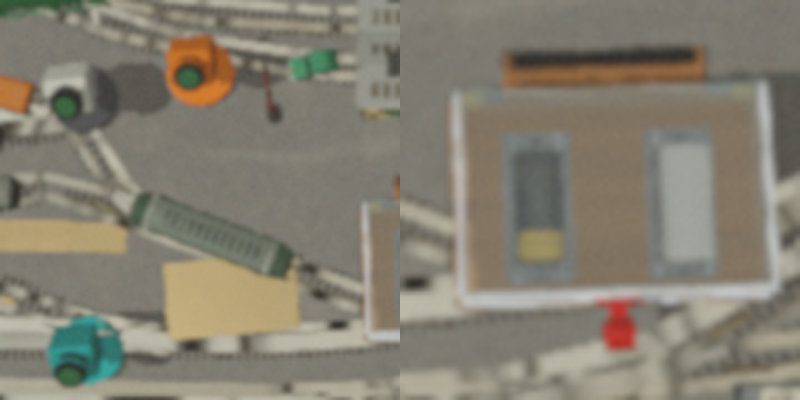

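The crop shows a white stand with its lens towards the robot, so that is the camera. The tank wagon (yellow end) is in the left bay and the white-roofed van in the right bay at top pixel (299,247). I'll move above the case for a wrist view.

```bash
cat >> h.py <<'E'
def rel(p,Rt):
    s=env.get_obs(); R0=rot(s['tool_rot']); p0=np.array(s['tool_pos'])
    return np.r_[R0.T@(np.array(p)-p0)/0.1, R.from_matrix(R0.T@Rt).as_rotvec()/np.pi].round(4)
def down(yaw): return R.from_euler('xyz',[180,0,yaw],degrees=True).as_matrix()
E
python3 -c "
from h import *
print(rel([.40,-.33,.25],down(2)))"
```

```text
[ 2.9468e+00 -2.2280e+00 -1.4090e-01 -6.0000e-04  1.0000e-04  7.7000e-02]
```

{"method": "jog_arm", "body": {
  "motion": [
    [[0.5, -0.38, 0, 0, 0, 0, 0], [1, -0.76, 0, 0, 0, 0, 0], [1, -0.76, 0, 0, 0, 0, 0]]
  ]
}}

```text
time_s: 0.4
tool_pos: [0.2566, -0.5209, 0.2361]
tool_rot: [-179.9, -0.1, 16.1]
force: [-0.5, 0.3, 0.3]
grip_width: 0.0869
grasp_force: 0.0
```

{"method": "jog_arm", "body": {
  "motion": [
    [[0.5, -0.38, 0, 0, 0, 0, 0], [1, -0.76, 0, 0, 0, 0, 0], [1, -0.76, 0, 0, 0, 0, 0]]
  ]
}}

```text
time_s: 0.7
tool_pos: [0.3316, -0.42, 0.2364]
tool_rot: [-179.9, -0.1, 16.2]
force: [0.3, -0.5, -0.0]
grip_width: 0.087
grasp_force: 0.0
```

{"method": "jog_arm", "body": {
  "motion": [
    [[0.5, -0.38, 0, 0, 0, 0.04, 0], [0.95, -0.71, -0.14, 0, 0, 0.077, 0], [0.95, -0.71, -0.14, 0, 0, 0.077, 0], [0.95, -0.71, -0.14, 0, 0, 0.077, 0]]
  ]
}}

```text
time_s: 1.1
tool_pos: [0.4033, -0.3265, 0.2512]
tool_rot: [-180.0, -0.1, 2.4]
force: [-0.7, -0.0, 0.4]
grip_width: 0.0868
grasp_force: 0.0
```

Run:
```python
from h import *
im,d,c=grab('wrist'); save('w1.png',im); np.savez('w1.npz',im=im,d=d,K=c[0],k=c[1],C=c[2],Rc=c[3])
s=env.get_obs(); print(s['time_s'],s['tool_pos'],s['tool_rot'],s['force'])
```

```text
1.15 [ 0.40133669 -0.32885038  0.25062911] [1.79972532e+02 3.59257324e-03 2.21911618e+00] [ 0.11241441 -1.06217527 -0.55891504]
```

View pics/w1.png

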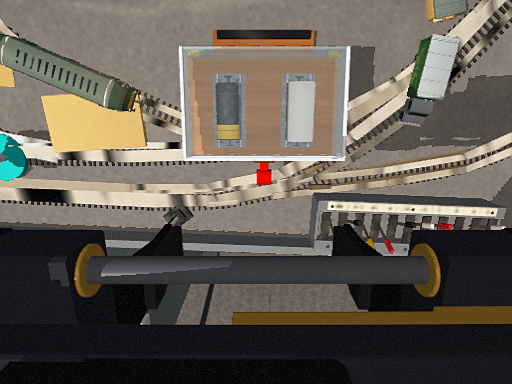

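Wrist view: red knob at (264,176), van at (300,110), tank at (229,110), lorry at (430,80). Next I measure the knob, the case pose and the cover angle.

Run:
```python
from h import *
z=np.load('w1.npz'); im=z['im'];d=z['d'];cam=(z['K'],z['k'],z['C'],z['Rc'])
h=cv2.cvtColor(im,cv2.COLOR_RGB2HSV)
m=((h[...,0]<6)|(h[...,0]>174))&(h[...,1]>200)&(h[...,2]>120); m[:150]=0;m[195:]=0;m[:,:240]=0;m[:,290:]=0
v,u=np.nonzero(m); P=pts(np.c_[u,v],d,cam); print(len(u),u.min(),u.max(),v.min(),v.max())
for vv in range(v.min(),v.max()+1):
    k=v==vv; print(vv,u[k].min(),u[k].max(),np.median(P[k],0).round(4))
# bay strips/plinth: van roof (white/grey) and strips via colour edges
for x,y in [(200,100),(265,80),(265,130),(325,100)]: print((x,y),im[y,x],pts([(x,y)],d,cam).round(4))
for y in (60,80,100,110,120,135): print(y,[tuple(im[y,x]) for x in range(278,324,3)])
# white roof mask
g=(h[...,1]<25)&(h[...,2]>175); g2=np.zeros_like(g); g2[76:146,284:318]=g[76:146,284:318]
n,l,st,ce=cv2.connectedComponentsWithStats(g2.astype(np.uint8)); i=1+st[1:,4].argmax(); print(st[i])
v,u=np.nonzero(l==i); r=cv2.minAreaRect(np.c_[u,v].astype(np.float32)); b=cv2.boxPoints(r); print(r)
q=onplane(b,cam,.046);print(q.round(4),q.mean(0)); print(pts([(300,110),(300,90),(300,130)],d,cam).round(4))
```

```text
302 253 274 161 184
161 253 274 [ 0.4231 -0.3333  0.0596]
162 260 267 [ 0.4209 -0.3335  0.0536]
163 260 267 [ 0.4199 -0.3336  0.0536]
164 260 267 [ 0.4188 -0.3336  0.0536]
165 260 267 [ 0.4176 -0.3337  0.0535]
166 260 267 [ 0.4164 -0.3337  0.0532]
167 260 267 [ 0.4152 -0.3338  0.054 ]
168 260 267 [ 0.4142 -0.3338  0.0542]
169 259 268 [ 0.4131 -0.3339  0.0541]
170 257 270 [ 0.4119 -0.3339  0.0545]
171 256 270 [ 0.4111 -0.3334  0.0561]
172 256 270 [ 0.4102 -0.3334  0.0574]
173 257 270 [ 0.4093 -0.334   0.0587]
174 257 270 [ 0.4081 -0.334   0.0589]
175 257 270 [ 0.4072 -0.3341  0.0598]
176 257 270 [ 0.4061 -0.3341  0.06  ]
177 257 270 [ 0.405  -0.3341  0.0604]
178 257 270 [ 0.4038 -0.3342  0.0602]
179 257 270 [ 0.4027 -0.3343  0.0601]
180 257 270 [ 0.4013 -0.3343  0.0598]
181 257 271 [ 0.4002 -0.335   0.0597]
182 257 271 [ 0.3988 -0.335   0.0587]
183 257 271 [ 0.3974 -0.3352  0.0576]
184 257 269 [ 0.3951 -0.3342  0.0533]
(200, 100) [155 122  94] [[ 0.4855 -0.2628  0.0612]]
(265, 80) [153 122 100] [[ 0.5087 -0.3307  0.0584]]
(265, 130) [147 118  95] [[ 0.4575 -0.3331  0.0631]]
(325, 100)
[... 4225 characters left out ...]
p.uint8(192)), (np.uint8(194), np.uint8(193), np.uint8(192)), (np.uint8(195), np.uint8(194), np.uint8(190)), (np.uint8(194), np.uint8(193), np.uint8(193)), (np.uint8(144), np.uint8(114), np.uint8(89)), (np.uint8(151), np.uint8(121), np.uint8(101)), (np.uint8(145), np.uint8(110), np.uint8(92)), (np.uint8(151), np.uint8(122), np.uint8(100))]
[ 288   81   27   61 1513]
((300.9021301269531, 111.02506256103516), (25.35133171081543, 60.532203674316406), 1.5911403894424438)
[[ 0.4453 -0.3599  0.046 ]
 [ 0.5105 -0.3572  0.046 ]
 [ 0.511  -0.3849  0.046 ]
 [ 0.4457 -0.389   0.046 ]] [ 0.47814719 -0.37274553  0.046     ]
[[ 0.4799 -0.3693  0.0625]
 [ 0.5003 -0.3681  0.0593]
 [ 0.4591 -0.371   0.0626]]
```

Run:
```python
from h import *
z=np.load('w1.npz'); im=z['im'];d=z['d'];cam=(z['K'],z['k'],z['C'],z['Rc'])
g=im.min(2).astype(float)
def yawof(P,ax):
    P=P[:,:2]
    for _ in range(4):
        c=P.mean(0); _,_,V=np.linalg.svd(P-c); r=(P-c)@V[1]; k=abs(r)<max(2*np.median(abs(r)),3e-4); P=P[k]
    a=np.degrees(np.arctan2(V[0,1],V[0,0])); a=(a-(90 if ax=='y' else 0)+90)%180-90
    return round(a,2),len(P),c.round(4)
# front top edge (bright row), rear edge
for lo,hi,zz in((150,166,.066),(40,52,.057)):
    us=np.r_[190:255,275:340]; vs=[]
    for u in us:
        w=np.clip(g[lo:hi,u]-np.median(g[lo:hi,u])-10,0,None); vs.append(lo+(w*np.arange(hi-lo)).sum()/max(w.sum(),1e-6))
    print('edge',yawof(onplane(np.c_[us,vs],cam,zz),'y'),vs[0],vs[-1])
# roof sides & strips (plane z .044 roof, strips .015): outer left strip transition of b-r
br=im[...,2].astype(float)-im[...,0]
for lo,hi,nm in((276,292,'vanL'),(306,322,'vanR'),(207,223,'tankL'),(238,250,'tankR')):
    vv=np.arange(82,138); uu=[]
    for v in vv:
        s=cv2.GaussianBlur(br[v:v+1,lo-4:hi+4],(5,1),0)[0,4:-4]; e=abs(np.gradient(s)); e=np.where(e>.6*e.max(),e,0); uu.append(lo+(e*np.arange(hi-lo)).sum()/e.sum())
    print(nm,np.median(uu),yawof(onplane(np.c_[uu,vv],cam,.015),'x'))
# knob ends
```

```text
edge (np.float64(2.46), 117, array([ 0.4273, -0.3314])) 158.78666666666666 158.30311614730877
edge (np.float64(2.42), 88, array([ 0.5396, -0.3242])) 47.82208588957055 47.592592592592595
vanL 280.92717034817866 (np.float64(2.54), 46, array([ 0.4821, -0.3523]))
vanR 314.0617178754213 (np.float64(2.61), 48, array([ 0.4816, -0.3929]))
tankL 213.03219716330182 (np.float64(5.74), 42, array([ 0.4797, -0.2708]))
tankR 245.07653426885088 (np.float64(-3.55), 42, array([ 0.4824, -0.3082]))
```

Case yaw ≈ 2.5°, hinge ≈ (0.5404, -0.328, 0.02), knob ≈ (0.4045, -0.334, 0.0505), cover starts at about 0.08 rad.

Run:
```python
from h import *
print(rel([.4045,-.334,.0485],down(2.5)))
# arc in tool axes relative to grasp pose (x fwd, z down)
a0=np.radians(12.6);r=.1394
for k in range(0,104,4):
    a=a0+np.radians(k); print(k,((np.cos(a0)-np.cos(a))*r*10).round(3),((np.sin(a0)-np.sin(a))*r*10).round(3))
```

```text
[ 2.9700e-02  5.1700e-02  2.0213e+00  2.0000e-04  0.0000e+00 -1.6000e-03]
0 0.0 0.0
4 0.025 -0.094
8 0.056 -0.186
12 0.093 -0.276
16 0.137 -0.363
20 0.186 -0.447
24 0.241 -0.527
28 0.302 -0.603
32 0.368 -0.675
36 0.439 -0.742
40 0.514 -0.803
44 0.593 -0.86
48 0.676 -0.91
52 0.762 -0.955
56 0.852 -0.994
60 0.944 -1.026
64 1.037 -1.052
68 1.133 -1.071
72 1.229 -1.084
76 1.326 -1.089
80 1.424 -1.088
84 1.521 -1.081
88 1.617 -1.066
92 1.712 -1.045
96 1.805 -1.017
100 1.896 -0.983
```

{"method": "jog_arm", "body": {
  "motion": [
    [[0.02, 0.05, 0.5, 0, 0, 0, 0], [0.02, 0.05, 1, 0, 0, 0, 0], [0.02, 0.05, 1, 0, 0, 0, 0]]
  ]
}}

```text
time_s: 1.45
tool_pos: [0.3967, -0.3334, 0.1434]
tool_rot: [-179.5, 0.6, 1.8]
force: [-1.3, 0.7, -1.6]
grip_width: 0.0869
grasp_force: 0.0
```

Run:
```python
from h import *
print(rel([.4045,-.334,.0485],down(2.5)))
im,d,cam=grab('wrist')
h=cv2.cvtColor(im,cv2.COLOR_RGB2HSV)
m=((h[...,0]<6)|(h[...,0]>174))&(h[...,1]>200)&(h[...,2]>120)
print(proj([.4045,-.334,.06],cam))
v,u=np.nonzero(m);P=pts(np.c_[u,v],d,cam);k=(abs(P[:,0]-.4045)<.02)&(abs(P[:,1]+.334)<.02);P=P[k];print(k.sum(),P.min(0),P.max(0))
q=P[P[:,2]>P[:,2].max()-.003];print(q.mean(0),q.min(0),q.max(0))
```

```text
[ 0.0879  0.0171  0.9482 -0.003   0.0035 -0.0037]
[[258.68083993 196.69019707]]
601 [ 0.3961994  -0.34452659  0.05123708] [ 0.42359899 -0.32126115  0.06210953]
[ 0.40566808 -0.33414689  0.06006448] [ 0.39906915 -0.34363832  0.05911361] [ 0.42359899 -0.32126115  0.06210953]
```

{"method": "jog_arm", "body": {
  "motion": [
    [[0.01, 0, 0.3, 0, 0, 0, 0], [0.01, 0, 0.7, 0, 0, 0, 0], [0.01, 0, 0.95, 0, 0, 0, 0], [0.01, 0, 1, 0, 0, 0, 0], [0.01, 0, 1, 0, 0, 0, 0]]
  ],
  "grip_force": 10
}}

```text
time_s: 2.0
tool_pos: [0.4042, -0.3364, 0.0521]
tool_rot: [179.9, -0.1, 1.9]
force: [-0.6, -0.0, -0.4]
grip_width: 0.0868
grasp_force: 0.0
```

Run:
```python
from h import *
env.read_camera('wrist')
s=env.get_obs();print(s['tool_pos'],s['tool_rot'],s['force'],rel([.4045,-.334,.0485],down(2.5)))
```

```text
[ 0.40484509 -0.33669519  0.05288688] [ 1.79854098e+02 -1.39731295e-01  1.95423359e+00] [ 0.56731001 -0.54481174  0.39025359] [-0.0026 -0.0272  0.0438  0.0008 -0.0008 -0.003 ]
```

{"method": "jog_arm", "body": {
  "motion": [
    [[0, -0.027, 0.04, 0, 0, -0.003, 0.3], [0, -0.027, 0.04, 0, 0, -0.003, 0.6], [0, -0.027, 0.04, 0, 0, -0.003, 0.9], [0, -0.027, 0.04, 0, 0, -0.003, 0.9], [0, -0.027, 0.04, 0, 0, -0.003, 0.9]]
  ],
  "grip_force": 10
}}

```text
time_s: 2.55
tool_pos: [0.4036, -0.3325, 0.0468]
tool_rot: [180.0, -0.0, 2.5]
force: [-0.2, -0.3, -0.3]
grip_width: 0.0551
grasp_force: 0.0
```

{"method": "jog_arm", "body": {
  "motion": [
    [[0, 0, 0, 0, 0, 0, 1], [0, 0, 0, 0, 0, 0, 1]]
  ]
}}

```text
time_s: 2.75
tool_pos: [0.4035, -0.3323, 0.0465]
tool_rot: [180.0, 0.0, 2.5]
force: [0.5, 0.1, -0.3]
grip_width: 0.0391
grasp_force: 0.0
```

{"method": "jog_arm", "body": {
  "motion": [
    [[0, 0, -0.01, 0, 0, 0, 1], [0, 0, -0.01, 0, 0, 0, 1], [0, 0, -0.01, 0, 0, 0, 1], [0, 0, -0.01, 0, 0, 0, 1], [0, 0, -0.01, 0, 0, 0, 1]]
  ]
}}

```text
time_s: 3.25
tool_pos: [0.4037, -0.3338, 0.0479]
tool_rot: [179.9, -0.1, 2.5]
force: [0.8, -4.9, -0.4]
grip_width: 0.0177
grasp_force: 10.0
```

{"method": "jog_arm", "body": {
  "motion": [
    [[0.025, 0, -0.094, 0, 0, 0, 1], [0.056, 0, -0.186, 0, 0, 0, 1], [0.093, 0, -0.276, 0, 0, 0, 1], [0.137, 0, -0.363, 0, 0, 0, 1], [0.186, 0, -0.447, 0, 0, 0, 1]]
  ]
}}

```text
time_s: 3.75
tool_pos: [0.4221, -0.333, 0.0927]
tool_rot: [179.9, -0.0, 2.5]
force: [1.8, -6.7, -3.9]
grip_width: 0.0179
grasp_force: 10.0
```

{"method": "jog_arm", "body": {
  "motion": [
    [[0.055, 0, -0.08, 0, 0, 0, 1], [0.116, 0, -0.156, 0, 0, 0, 1], [0.182, 0, -0.228, 0, 0, 0, 1], [0.253, 0, -0.295, 0, 0, 0, 1], [0.328, 0, -0.356, 0, 0, 0, 1]]
  ]
}}

```text
time_s: 4.25
tool_pos: [0.4529, -0.3317, 0.1276]
tool_rot: [179.9, 0.2, 2.5]
force: [-2.7, -5.5, -1.2]
grip_width: 0.0179
grasp_force: 14.2
```

{"method": "jog_arm", "body": {
  "motion": [
    [[0.079, 0.01, -0.057, 0, 0, 0, 1], [0.162, 0.01, -0.107, 0, 0, 0, 1], [0.248, 0.01, -0.152, 0, 0, 0, 1], [0.338, 0.02, -0.191, 0, 0, 0, 1], [0.43, 0.02, -0.223, 0, 0, 0, 1]]
  ]
}}

```text
time_s: 4.75
tool_pos: [0.4964, -0.3299, 0.1507]
tool_rot: [-179.9, 0.2, 2.5]
force: [-3.7, -0.8, 3.9]
grip_width: 0.0178
grasp_force: 15.1
```

{"method": "jog_arm", "body": {
  "motion": [
    [[0.093, 0, -0.026, 0, 0, 0, 1], [0.189, 0, -0.045, 0, 0, 0, 1], [0.285, 0, -0.058, 0, 0, 0, 1], [0.382, 0, -0.063, 0, 0, 0, 1], [0.48, 0, -0.062, 0, 0, 0, 1]]
  ]
}}

```text
time_s: 5.25
tool_pos: [0.5465, -0.3278, 0.1556]
tool_rot: [-180.0, 0.0, 2.5]
force: [-0.5, -1.4, -1.1]
grip_width: 0.0179
grasp_force: 10.0
```

{"method": "jog_arm", "body": {
  "motion": [
    [[0.097, 0, 0.007, 0, 0, 0, 1], [0.193, 0, 0.022, 0, 0, 0, 1], [0.265, 0, 0.038, 0, 0, 0, 1], [0.335, 0, 0.057, 0, 0, 0, 1], [0.381, 0, 0.071, 0, 0, 0, 1]]
  ]
}}

```text
time_s: 5.75
tool_pos: [0.5835, -0.3262, 0.1481]
tool_rot: [-180.0, 0.1, 2.5]
force: [-4.3, -2.0, -4.4]
grip_width: 0.0179
grasp_force: 13.4
```

{"method": "jog_arm", "body": {
  "motion": [
    [[0.025, 0, 0.008, 0, 0, 0, 1], [0.05, 0, 0.017, 0, 0, 0, 1], [0.07, 0, 0.025, 0, 0, 0, 1], [0.09, 0, 0.033, 0, 0, 0, 1], [0.11, 0, 0.041, 0, 0, 0, 1]]
  ]
}}

```text
time_s: 6.25
tool_pos: [0.5879, -0.3262, 0.1472]
tool_rot: [-179.9, 0.9, 2.4]
force: [-24.9, 4.8, 19.3]
grip_width: 0.0175
grasp_force: 18.0
```

It has met resistance (about 31 N). I back off to relax the push, then let go.

{"method": "jog_arm", "body": {
  "motion": [
    [[-0.05, 0, -0.025, 0, 0, 0, 1], [-0.05, 0, -0.025, 0, 0, 0, 1]]
  ]
}}

```text
time_s: 6.45
tool_pos: [0.5876, -0.3261, 0.1477]
tool_rot: [-180.0, 0.2, 2.5]
force: [-7.3, -0.3, 0.6]
grip_width: 0.0184
grasp_force: 13.9
```

{"method": "jog_arm", "body": {
  "motion": [
    [[0, 0, 0, 0, 0, 0, 0.5], [0, 0, 0, 0, 0, 0, 0.3], [0, 0, 0, 0, 0, 0, 0.3], [0, 0, 0, 0, 0, 0, 0.3], [0, 0, 0, 0, 0, 0, 0.3]]
  ]
}}

```text
time_s: 6.95
tool_pos: [0.5904, -0.3258, 0.1478]
tool_rot: [180.0, -0.0, 2.6]
force: [-0.6, -0.3, -0.4]
grip_width: 0.0496
grasp_force: 0.0
```

{"method": "jog_arm", "body": {
  "motion": [
    [[0, 0, -0.2, 0, 0, 0, 0.3], [0, 0, -0.6, 0, 0, 0, 0.3], [0, 0, -1, 0, 0, 0, 0.3], [-0.5, 0, -1, 0, 0, 0, 0.3], [-1, 0, -1, 0, 0, 0, 0.3]]
  ]
}}

```text
time_s: 7.45
tool_pos: [0.4911, -0.3301, 0.2492]
tool_rot: [179.9, -0.2, 2.7]
force: [-0.8, -0.9, 0.9]
grip_width: 0.0609
grasp_force: 0.0
```

{"method": "jog_arm", "body": {
  "motion": [
    [[-0.4, 0, 0, 0, 0, 0, 0.3], [-0.6, 0, 0, 0, 0, 0, 0.3], [-0.6, 0, 0, 0, 0, 0, 0.3], [-0.6, 0, 0, 0, 0, 0, 0.3]]
  ]
}}

```text
time_s: 7.85
tool_pos: [0.4308, -0.3331, 0.2482]
tool_rot: [180.0, -0.1, 2.5]
force: [0.9, 0.2, -1.3]
grip_width: 0.0612
grasp_force: 0.0
```

Run:
```python
from h import *
im,d,c=grab('wrist'); np.savez('w2.npz',im=im,d=d,K=c[0],k=c[1],C=c[2],Rc=c[3])
save('w2.png',im[:230])
s=env.get_obs(); print(s['time_s'],s['tool_pos'],s['tool_rot'],s['force'])
h=cv2.cvtColor(im,cv2.COLOR_RGB2HSV)
m=((h[...,0]<6)|(h[...,0]>174))&(h[...,1]>180)&(h[...,2]>90)
v,u=np.nonzero(m);P=pts(np.c_[u,v],d,c);k=(abs(P[:,1]+.33)<.03)&(P[:,2]>.1)
print(k.sum(), np.c_[u,v][k].min(0) if k.any() else 0); P=P[k]
if len(P): print(P.min(0),P.max(0),np.median(P,0)); q=P[P[:,2]>P[:,2].max()-.002];print(q.mean(0))
```

```text
7.9 [ 0.43143669 -0.33270267  0.2479361 ] [ 1.79988561e+02 -8.06210846e-02  2.60603262e+00] [1.09733953 0.07527324 0.36824065]
426 [241   0]
[ 0.57807674 -0.33911232  0.12821334] [ 0.58794733 -0.31407263  0.13374012] [ 0.58272048 -0.32662327  0.13092315]
[ 0.58193412 -0.32642457  0.13236296]
```

View pics/w2.png

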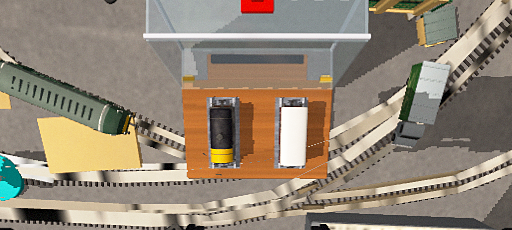

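The cover is open. The van (293,135) stands in the right bay, the tank wagon at (221,137). Next: check the cover angle from its panel plane, and measure the van.

Run:
```python
from h import *
z=np.load('w2.npz'); im=z['im'];d=z['d'];cam=(z['K'],z['k'],z['C'],z['Rc'])
c,s=np.cos(np.radians(2.5)),np.sin(np.radians(2.5)); H=np.array([.5404,-.3281,.02])
loc=lambda P:(P-H)@np.array([[c,-s,0],[s,c,0],[0,0,1]])
for us in((160,225),(285,350)):
  for v in (3,12,20,28,33,36,38,42,48,55,65):
    uv=np.array([(u,v) for u in range(*us,3)]); print(us,v,np.median(loc(pts(uv,d,cam)),0).round(4),end=' ')
  print()
h=cv2.cvtColor(im,cv2.COLOR_RGB2HSV)
g=(h[...,1]<40)&(h[...,2]>185); g2=np.zeros_like(g); g2[100:180,272:316]=g[100:180,272:316]
n,l,st,ce=cv2.connectedComponentsWithStats(g2.astype(np.uint8)); i=1+st[1:,4].argmax(); v,u=np.nonzero(l==i); print(st[i])
P=pts(np.c_[u,v],d,cam); print(P.mean(0),P.min(0),P.max(0), np.percentile(P[:,2],[5,50,95]))
r=cv2.minAreaRect(P[:,:2].astype(np.float32)); print(r)
for x,y in [(255,110),(255,160),(195,130)]: print(pts([(x,y)],d,cam).round(4))
```

```text
(160, 225) 3 [0.046  0.0487 0.1054] (160, 225) 12 [0.0392 0.0511 0.1072] (160, 225) 20 [0.0331 0.051  0.1089] (160, 225) 28 [0.027  0.0512 0.1105] (160, 225) 33 [0.0231 0.051  0.1118] (160, 225) 36 [0.0204 0.0505 0.1145] (160, 225) 38 [0.019  0.0507 0.1143] (160, 225) 42 [0.0368 0.0712 0.0103] (160, 225) 48 [ 0.0334  0.0746 -0.0047] (160, 225) 55 [ 0.0261  0.0751 -0.0054] (160, 225) 65 [ 0.0151  0.0754 -0.0031] 
(285, 350) 3 [ 0.046 -0.047  0.106] (285, 350) 12 [ 0.0393 -0.047   0.1077] (285, 350) 20 [ 0.0333 -0.045   0.1089] (285, 350) 28 [ 0.0272 -0.0471  0.1106] (285, 350) 33 [ 0.0233 -0.0471  0.1119] (285, 350) 36 [ 0.0205 -0.0467  0.1149] (285, 350) 38 [ 0.0193 -0.0469  0.1141] (285, 350) 42 [ 0.0371 -0.058   0.0097] (285, 350) 48 [ 0.0334 -0.0688 -0.0035] (285, 350) 55 [ 0.0264 -0.0694 -0.0057] (285, 350) 65 [ 0.0152 -0.0694 -0.0023] 
[ 278  107   29   62 1488]
[ 0.47863212 -0.37217366  0.04583395] [ 0.43535015 -0.38930934  0.00547244] [ 0.51104418 -0.32974893  0.39462825] [0.04248494 0.04545056 0.04701493]
((0.4715918004512787, -0.36024487018585205), (0.07664580643177032, 0.05540178716182709), 4.617027759552002)
[[ 0.5053 -0.3278  0.0062]]
[[ 0.4433 -0.3305  0.0064]]
[[ 0.4777 -0.2535  0.0051]]
```

Panel slope gives a cover angle of ≈1.83 rad, so it is on its stop. Now I go for the van.

Run:
```python
from h import *
print(rel([.476,-.3726,.031],down(2.5)),env.get_obs()['qpos'])
```

```text
[ 4.240e-01  4.184e-01  2.170e+00  1.000e-04 -4.000e-04  6.000e-04] [ 52.56636297   6.13877495 -19.00639203  96.76623985   2.0059602
  77.36299427 -54.16932273]
```

{"method": "jog_arm", "body": {
  "motion": [
    [[0.42, 0.42, 0.3, 0, 0, 0, 0.3], [0.42, 0.42, 0.7, 0, 0, 0, 0.3], [0.42, 0.42, 1, 0, 0, 0, 0.3], [0.42, 0.42, 1, 0, 0, 0, 0.3], [0.42, 0.42, 1, 0, 0, 0, 0.3]]
  ]
}}

```text
time_s: 8.4
tool_pos: [0.4752, -0.3724, 0.1476]
tool_rot: [-179.9, -0.0, 2.6]
force: [0.4, -0.8, -0.4]
grip_width: 0.061
grasp_force: 0.0
```

Run:
```python
from h import *
im,d,cam=grab('wrist')
s=env.get_obs(); print(s['tool_pos'],s['tool_rot'],s['force'],rel([.476,-.3726,.031],down(2.5)))
h=cv2.cvtColor(im,cv2.COLOR_RGB2HSV)
v,u=np.nonzero((h[...,1]<40)&(h[...,2]>170)&(d>0)); P=pts(np.c_[u,v],d,cam)
k=(abs(P[:,0]-.479)<.05)&(abs(P[:,1]+.3726)<.022)&(P[:,2]>.036)&(P[:,2]<.056);P=P[k]
print(k.sum(),P.min(0),P.max(0),cv2.minAreaRect(P[:,:2].astype(np.float32)))
```

```text
[ 0.4756641  -0.3731148   0.14917171] [ 1.79944813e+02 -1.17143040e-01  2.62224281e+00] [0.66664676 0.02999684 0.67912076] [ 1.2000e-03 -6.1000e-03  1.1817e+00  3.0000e-04 -7.0000e-04  7.0000e-04]
2450 [ 0.44489833 -0.38809441  0.03692901] [ 0.51105741 -0.3576408   0.04850606] ((0.4781743288040161, -0.37279608845710754), (0.0655931606888771, 0.028926052153110504), 2.1740076541900635)
```

{"method": "jog_arm", "body": {
  "motion": [
    [[0, 0, 0.3, 0, 0, 0, 0.3], [0, 0, 0.65, 0, 0, 0, 0.3], [0, 0, 0.9, 0, 0, 0, 0.3], [0, 0, 0.9, 0, 0, 0, 0.3]]
  ]
}}

```text
time_s: 8.85
tool_pos: [0.4731, -0.3724, 0.0566]
tool_rot: [-179.9, 0.1, 2.6]
force: [0.2, 0.5, -0.4]
grip_width: 0.0609
grasp_force: 0.0
```

{"method": "jog_arm", "body": {
  "motion": [
    [[0, 0, 0.15, 0, 0, 0, 0.3], [0, 0, 0.28, 0, 0, 0, 0.3], [0, 0, 0.28, 0, 0, 0, 0.3], [0, 0, 0.28, 0, 0, 0, 0.3]]
  ]
}}

```text
time_s: 9.25
tool_pos: [0.4741, -0.3734, 0.03]
tool_rot: [180.0, -0.0, 2.5]
force: [0.3, -0.5, 0.5]
grip_width: 0.0608
grasp_force: 0.0
```

{"method": "jog_arm", "body": {
  "motion": [
    [[0.01, -0.005, -0.01, 0, 0, 0, 1], [0.01, -0.005, -0.01, 0, 0, 0, 1], [0.01, -0.005, -0.01, 0, 0, 0, 1], [0.01, -0.005, -0.01, 0, 0, 0, 1], [0.01, -0.005, -0.01, 0, 0, 0, 1]]
  ],
  "grip_force": 15
}}

```text
time_s: 9.75
tool_pos: [0.4749, -0.3728, 0.0308]
tool_rot: [180.0, -0.0, 2.5]
force: [-1.0, 0.1, 1.2]
grip_width: 0.0297
grasp_force: 15.0
```

{"method": "jog_arm", "body": {
  "motion": [
    [[0, 0, 0, 0, 0, 0, 1], [0, 0, 0, 0, 0, 0, 1]]
  ]
}}

```text
time_s: 9.95
tool_pos: [0.4749, -0.3728, 0.0308]
tool_rot: [180.0, 0.0, 2.5]
force: [-0.8, -0.0, 0.7]
grip_width: 0.0297
grasp_force: 15.0
```

{"method": "jog_arm", "body": {
  "motion": [
    [[0, 0, -0.15, 0, 0, 0, 1], [0, 0, -0.45, 0, 0, 0, 1], [0, 0, -0.8, 0, 0, 0, 1], [0, 0, -1, 0, 0, 0, 1], [0, 0, -1, 0, 0, 0, 1]]
  ]
}}

```text
time_s: 10.45
tool_pos: [0.477, -0.3742, 0.1355]
tool_rot: [179.7, -0.3, 2.5]
force: [1.0, -0.5, -0.7]
grip_width: 0.03
grasp_force: 15.0
```

{"method": "jog_arm", "body": {
  "motion": [
    [[0, 0, -0.4, 0, 0, 0, 1], [0, 0, -0.8, 0, 0, 0, 1], [0, -0.2, -1, 0, 0, 0, 1], [0.1, -0.6, -1, 0, 0, 0, 1], [0.1, -1, -1, 0, 0, 0, 1]]
  ]
}}

```text
time_s: 10.95
tool_pos: [0.4809, -0.2712, 0.2308]
tool_rot: [-180.0, -0.1, 2.5]
force: [0.7, 1.3, -0.5]
grip_width: 0.0301
grasp_force: 15.0
```

{"method": "jog_arm", "body": {
  "motion": [
    [[0.1, -0.4, -0.1, 0, 0, 0, 1], [0.2, -0.8, -0.3, 0, 0, 0, 1], [0.2, -1, -0.6, 0, 0, 0, 1]]
  ]
}}

```text
time_s: 11.25
tool_pos: [0.4955, -0.1663, 0.2891]
tool_rot: [-179.8, 0.2, 2.9]
force: [-0.6, 0.5, 0.1]
grip_width: 0.0298
grasp_force: 15.0
```

{"method": "jog_arm", "body": {
  "motion": [
    [[0.1, -0.4, 0, 0, 0, 0, 1], [0.1, -0.8, 0, 0, 0, 0, 1], [0.1, -1, 0, 0, 0, 0, 1], [0.1, -1, 0, 0, 0, 0, 1]]
  ]
}}

```text
time_s: 11.65
tool_pos: [0.5011, -0.067, 0.2903]
tool_rot: [-180.0, 0.0, 2.9]
force: [-0.7, -1.0, -0.5]
grip_width: 0.0301
grasp_force: 15.0
```

{"method": "jog_arm", "body": {
  "motion": [
    [[0.1, -0.4, 0, 0, 0, 0, 1], [0.1, -0.7, 0, 0, 0, 0, 1], [0.1, -0.7, 0, 0, 0, 0, 1], [0.1, -0.7, 0, 0, 0, 0, 1], [0.1, -0.7, 0, 0, 0, 0, 1]]
  ]
}}

```text
time_s: 12.15
tool_pos: [0.5083, -0.0032, 0.2901]
tool_rot: [180.0, 0.1, 2.4]
force: [0.2, 0.2, -1.5]
grip_width: 0.0298
grasp_force: 15.0
```

Run:
```python
from h import *
env.read_camera('wrist')
im,d,c=grab('wrist'); np.savez('w3.npz',im=im,d=d,K=c[0],k=c[1],C=c[2],Rc=c[3])
save('w3.png',im)
s=env.get_obs(); print(s['time_s'],s['tool_pos'],s['tool_rot'],s['force'],s['grip_width'],s['qpos'])
```

```text
12.25 [ 0.50837328 -0.00283317  0.29029237] [1.79980063e+02 3.90203440e-02 2.36714486e+00] [-0.23150045  0.01366228 -0.48491825] 0.029646490555519624 [ 32.42120835   1.32390734 -35.38858095  96.99369603   0.79397763
  81.96692263 -90.70449205]
```

View pics/w3.png

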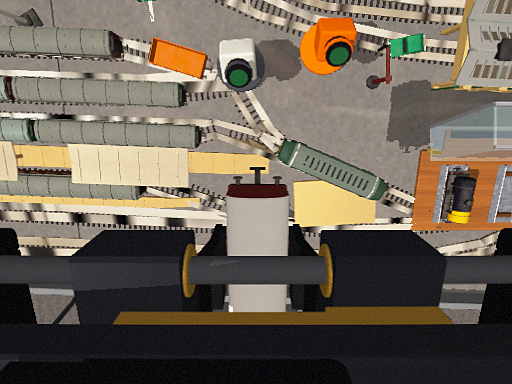

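Wrist view: van held centrally at (258,245). The white camera's lens is at (237,76), head (238,55); the orange look-alike's lens is at (338,54). Next I fit the lens position and the line of sight from depth.

Run:
```python
from h import *
z=np.load('w3.npz'); im=z['im'];d=z['d'];cam=(z['K'],z['k'],z['C'],z['Rc'])
h=cv2.cvtColor(im,cv2.COLOR_RGB2HSV).astype(int)
v,u=np.mgrid[30:105,205:280]; uv=np.c_[u.ravel(),v.ravel()]; P=pts(uv,d,cam); H=h[uv[:,1],uv[:,0]]
gr=(H[:,0]>50)&(H[:,0]<95)&(H[:,1]>80)&(P[:,2]>.05)
print('green',gr.sum(),uv[gr].mean(0),P[gr].mean(0),np.ptp(P[gr],axis=0))
dk=(H[:,2]<60)&(P[:,2]>.06); print('dark',dk.sum(),uv[dk].mean(0),P[dk].mean(0))
def plane(Q):
    for _ in range(5):
        c=Q.mean(0);_,s,V=np.linalg.svd(Q-c,full_matrices=False);n=V[2]*np.sign(V[2,2]);r=abs((Q-c)@n);Q=Q[r<max(.0015,2*np.median(r))]
    return c.round(4),n.round(3),len(Q),(s[2]/np.sqrt(len(Q))).round(5)
def el(n): return 'elev %.1f az %.1f'%(np.degrees(np.arcsin(n[2])),np.degrees(np.arctan2(n[1],n[0])))
p=plane(P[gr]);print(p,el(p[1]))
wh=(H[:,1]<40)&(H[:,2]>110)&(P[:,2]>.05)
W=P[wh]; rng=np.random.default_rng(0)
for it in range(3):
    best=None
    for _ in range(1500):
        a=W[rng.choice(len(W),3,False)]; n=np.cross(a[1]-a[0],a[2]-a[0]); l=np.linalg.norm(n)
        if l<5e-5: continue
        n/=l; k=abs((W-a[0])@n)<.0012
        if best is None or k.sum()>best.sum(): best=k
    p=plane(W[best]); print('white plane',p,el(p[1]),'of',len(W)); W=W[~best]
# foot: dark grey disc near table
ft=(P[:,2]<.02)&(H[:,1]<60)&(H[:,2]<90); print(ft.sum())
```

```text
green 262 [238.23664122  77.32061069] [0.6159153  0.02136869 0.08312364] [0.0414884  0.03175571 0.36388855]
dark 309 [238.71521036  70.97734628] [0.62243047 0.02105684 0.08250543]
(array([0.6159, 0.0214, 0.0818]), array([-0.639, -0.072,  0.766]), 224, np.float64(0.00056)) elev 50.0 az -173.6
white plane (array([0.649 , 0.0246, 0.0698]), array([0.745, 0.081, 0.662]), 540, np.float64(0.00054)) elev 41.5 az 6.2 of 940
white plane (array([0.6318, 0.0215, 0.0731]), array([-0.65 , -0.079,  0.755]), 280, np.float64(0.00063)) elev 49.0 az -173.1 of 398
white plane (array([0.632 , 0.0288, 0.0715]), array([-0.647, -0.076,  0.758]), 46, np.float64(0.00054)) elev 49.3 az -173.3 of 118
516
```

```bash
cat >> h.py <<'E'
s_=np.array([np.cos(np.radians(50))*np.cos(np.radians(-173.5)),np.cos(np.radians(50))*np.sin(np.radians(-173.5)),np.sin(np.radians(50))])
lens=np.array([.6155,.0214,.083])
RT=down(6.5)@R.from_euler('y',40,degrees=True).as_matrix()
TT=lens+.1228*s_-.0035*RT[:,0]
E
python3 - <<'E'
from h import *
print(RT[:,2],-s_,TT); print(rel(TT+.06*s_,RT)); print(rel(TT,RT))
z=np.load('w3.npz');cam=(z['K'],z['k'],z['C'],z['Rc'])
print('lens',onplane([238.2,77.3],cam,.084))
# held van roof in tool frame, from the picture's depth
im=z['im'];d=z['d'];h=cv2.cvtColor(im,cv2.COLOR_RGB2HSV)
m=(h[...,1]<40)&(h[...,2]>120)&(d>0);m[:185]=0;m[312:]=0;m[:,:225]=0;m[:,292:]=0
v,u=np.nonzero(m);P=pts(np.c_[u,v],d,cam);s=env.get_obs();L=(P-s['tool_pos'])@rot(s['tool_rot'])
k=abs(L[:,2])<.03;L=L[k];print(len(L),np.percentile(L,[1,50,99],axis=0).round(4))
g=(d>0)&(im.max(2)<90);g[:160]=0;g[185:]=0;g[:,:225]=0;g[:,292:]=0
v,u=np.nonzero(g);L=(pts(np.c_[u,v],d,cam)-s['tool_pos'])@rot(s['tool_rot']);L=L[abs(L[:,2])<.04];print(np.percentile(L,[1,50,99],axis=0).round(4))
E
```

```text
[ 0.63865568  0.07276562 -0.76604444] [ 0.63865568  0.07276562 -0.76604444] [0.53440916 0.01216087 0.1748205 ]
[-0.1179 -0.1115  0.6951  0.0081  0.2223 -0.022 ]
[ 0.2671 -0.1395  1.1545  0.0081  0.2223 -0.022 ]
lens [[0.61591315 0.02137082 0.084     ]]
5143 [[-0.0236 -0.0137 -0.0165]
 [ 0.016   0.0005 -0.0147]
 [ 0.0358  0.015  -0.0109]]
[[ 0.0358 -0.0125  0.009 ]
 [ 0.0395  0.0005  0.0126]
 [ 0.0445  0.0136  0.0178]]
```

{"method": "jog_arm", "body": {
  "motion": [
    [[-0.02, -0.02, 0.12, 0.002, 0.045, -0.004, 1], [-0.05, -0.04, 0.28, 0.003, 0.09, -0.009, 1], [-0.07, -0.07, 0.42, 0.005, 0.135, -0.013, 1], [-0.1, -0.09, 0.56, 0.007, 0.18, -0.018, 1], [-0.12, -0.11, 0.695, 0.008, 0.222, -0.022, 1]]
  ]
}}

```text
time_s: 12.75
tool_pos: [0.5139, 0.0009, 0.223]
tool_rot: [180.0, -27.3, 4.8]
force: [-0.6, -1.2, -0.2]
grip_width: 0.0297
grasp_force: 15.0
```

{"method": "jog_arm", "body": {
  "motion": [
    [[0, 0, 0, 0, 0, 0, 1], [0, 0, 0, 0, 0, 0, 1], [0, 0, 0, 0, 0, 0, 1]]
  ]
}}

```text
time_s: 13.05
tool_pos: [0.5151, 0.0029, 0.2243]
tool_rot: [179.9, -27.1, 5.1]
force: [0.1, -0.2, 0.6]
grip_width: 0.0299
grasp_force: 15.0
```

Run:
```python
from h import *
env.read_camera('wrist')
s=env.get_obs();print(s['time_s'],s['tool_pos'],s['qpos'],rel(TT,RT))
```

```text
13.1 [0.51516921 0.00238234 0.22433634] [  4.36055263 -16.58196726  -5.71634166 124.46214553  -4.46007472
  45.01362536 -84.11499502] [-0.0476 -0.0813  0.5319  0.005   0.0715 -0.0068]
```

Joint 2 is close to its lower limit; I go on to the farther, lower target pose, which may ease it.

{"method": "jog_arm", "body": {
  "motion": [
    [[0.1, -0.03, 0.15, 0.001, 0.02, -0.002, 1], [0.05, -0.05, 0.3, 0.003, 0.04, -0.004, 1], [-0.05, -0.08, 0.53, 0.005, 0.0715, -0.0068, 1], [-0.05, -0.08, 0.53, 0.005, 0.0715, -0.0068, 1], [-0.05, -0.08, 0.53, 0.005, 0.0715, -0.0068, 1]]
  ]
}}

```text
time_s: 13.6
tool_pos: [0.5329, 0.0112, 0.1715]
tool_rot: [-179.9, -39.8, 6.4]
force: [0.1, 0.3, 0.4]
grip_width: 0.0296
grasp_force: 15.0
```

Run:
```python
from h import *
env.read_camera('wrist')
s=env.get_obs();print(s['time_s'],s['tool_pos'],s['tool_rot'],s['qpos'],rel(TT,RT))
```

```text
13.65 [0.53466653 0.01135771 0.17389414] [-179.97604247  -39.9708506     6.41673621] [  8.3912391  -17.20587133  -9.30548454 136.32631703 -16.35457742
  21.4924225  -71.95466323] [ 0.0047 -0.0083 -0.0082  0.0002  0.0002 -0.0004]
```

Target reached. I verify with a fresh wrist picture, measuring the lens in tool coordinates.

Run:
```python
from h import *
im,d,cam=grab('wrist'); a,_,_=grab('scene'); save('f1.png',np.vstack([im,np.zeros((4,512,3),np.uint8)])); save('f2.png',cv2.resize(a[170:310,130:330],(800,560),interpolation=cv2.INTER_CUBIC))
s=env.get_obs();Rt=rot(s['tool_rot']);p=proj(lens,cam)[0];print('lens px',p)
h=cv2.cvtColor(im,cv2.COLOR_RGB2HSV);m=(h[...,0]>50)&(h[...,0]<95)&(h[...,1]>80)&(d>0)
v,u=np.nonzero(m);P=pts(np.c_[u,v],d,cam);k=np.linalg.norm(P-lens,axis=1)<.03;print(k.sum(),P[k].mean(0) if k.any() else '')
m=(h[...,1]<40)&(h[...,2]>120)&(d>0);v,u=np.nonzero(m);L=(pts(np.c_[u,v],d,cam)-s['tool_pos'])@Rt
L=L[(abs(L[:,1])<.018)&(abs(L[:,0])<.05)&(abs(L[:,2])<.03)];print(np.percentile(L,[1,50,99],axis=0).round(4))
```

```text
lens px [255.81086137 188.39920153]
51 [0.62088346 0.02316352 0.08619895]
[[-0.0265 -0.0138 -0.0157]
 [ 0.0129  0.0005 -0.0139]
 [ 0.0328  0.0149 -0.0098]]
```

View pics/f2.png

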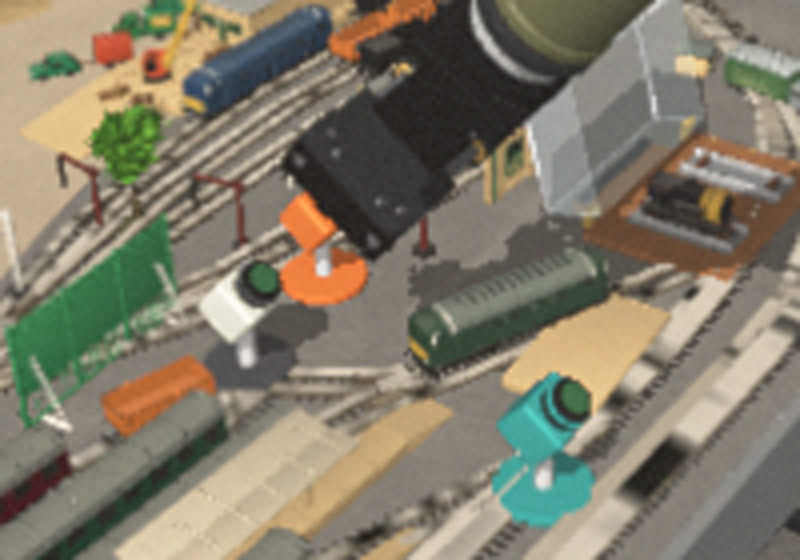

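View pics/f1.png

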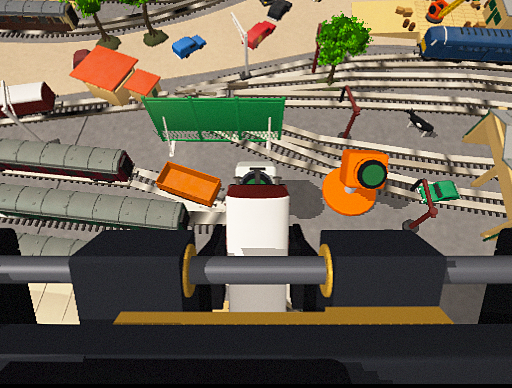

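Wrist view: the van is centred (257 against the lens at 256) and square to the lens, sitting in the grip as before. Scene view: cover open, tank wagon in place, orange and turquoise stands untouched. I let it settle briefly, then hand in.

{"method": "jog_arm", "body": {
  "motion": [
    [[0, 0, 0, 0, 0, 0, 1], [0, 0, 0, 0, 0, 0, 1], [0, 0, 0, 0, 0, 0, 1], [0, 0, 0, 0, 0, 0, 1], [0, 0, 0, 0, 0, 0, 1]]
  ]
}}

```text
time_s: 14.25
tool_pos: [0.5334, 0.0132, 0.1725]
tool_rot: [-179.9, -39.9, 6.6]
force: [0.0, 0.5, 0.2]
grip_width: 0.0295
grasp_force: 15.0
```

Run:
```python
from h import *
s=env.get_obs();print(s['time_s'],s['qpos'],s['force'],abs(s['joint_velocities']).max(),rel(TT,RT))
print(env.sign_off())
```

```text
14.25 [  7.9124992  -17.2317473   -9.03000453 136.48384793 -16.29529664
  21.46659065 -72.00378484] [0.00330717 0.51357477 0.20703463] 0.11627412847953268 [ 0.0216  0.0113 -0.0122 -0.0008  0.0007  0.0002]
the job is handed in; nothing more can be done
None
```

I handed the job in at 14.3 s: the cover measured about 1.83 rad, on its stop, and the van wagon is held still with its wheels squarely facing the white camera's lens, about 10 cm away; no score came back, and joint 2 ended only about 0.06° inside its range limit.

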